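# Seat a drive board with its ejector levers

### The arm

A 6-joint arm with a two-finger parallel gripper is mounted at the origin on the work surface; the furniture and walls round the work are solid. World frame = base frame: x ahead of the robot, y to its left, z up, the work surface at z = 0. Lengths are in m, angles in rad, forces in N, time in s.
With the tool pointing down it reaches from about 0.35 to 0.725 m from the base axis. Payload 4.3 kg.
Tool frame: the origin (TCP) lies midway between the tips of the shut fingers; the grasp point (between the pads) lies 19 mm behind it; z points along the fingers, y is the direction in which the jaws open and shut (so a half turn about z gives the same grasp; the last joint's range is limited). The gripper opens to 85 mm and grips with 20 to 120 N. Pads are 22 mm wide; open, the fingers measure 114 mm over their backs; the gripper's body (76 mm by 85 mm) begins 54 mm behind the grasp point. The pads swing forward as they close: fully open they stand 13 mm farther back than shut.
Start: joints at [-1.311, 0.377, 0.081, 1.274, 0, 1.46], TCP at [0.208, -0.536, 0.231] pointing down, gripper open.
Joint ranges: [-2.72, 2.72], [-0.84, 1.66], [-1.02, 1.22], [-1.77, 2.12], [-1.37, 1.28], [-3.14, 3.14]. Speed limits (rad/s): [2.57, 2.57, 3.14, 3.14, 3.14, 3.14].

### API

Orientations are given as a unit quaternion [w, x, y, z].
In Python, from workcell import read_state, vision, job gives the robot as it stands.
- The arm moves only by the tool drive_tool, never from a script. Its argument "targets" is a list that holds one entry, the list of rows, each a list of 5 numbers: the closure, from -1 (fully open) to 1 (shut), then the shift along the tool's x, y, z in units of 40 mm (1.0 is 40 mm), then the turn about the tool's z in units of 10 degrees (1.0 is 10 degrees). A call has 1 to 20 rows; each row is the pose to reach, as a shift and turn from the pose measured when the call began, along the tool's axes at that moment; what a row does not reach only later rows make up. A row lasts 1/8 s, in which the tool goes at most 62.5 mm and 10.7 degrees, less where a joint would pass 70% of its speed; a pose out of reach is approached as far as the arm can. A call with a gripper value outside its range is refused whole. The fingers move at their own pace and stop on an object; "squeeze" is the grip in N (left out, the last holds). Time passes only in rows, so rows that repeat a pose let the fingers close. It gives the time, the measured TCP pose, the force and the opening at its end, in the units of the state.
- read_state(): the state, without advancing time (a new reading comes with each control period).
- vision.camera(name): name is "scene" or "top" or "wrist"; returns (picture, depth): 480x640x3 uint8, red, green, blue; 480x640 float32, m along the optical axis (not along the pixel's ray), 0 where there is no reading.
- vision.get_calibration(name): a dict with "fx", "fy", "cx", "cy" (pixels), "k1" (the pictures are not rectified: a ray, as slopes to the right and down, at radius r is drawn at 1 + k1 r^2 times it, then the intrinsics apply), "T" (4x4, takes a point from camera to world coordinates). Camera axes: x right, y down, z forward; pixel columns grow to the right and rows downward; lengths in m; the calibration is good to about 2 mm. A picture is of the moment at which its call begins: read the wrist's pose just before it. get_calibration takes no time and is no camera call; for the wrist camera it gives the pose at the moment of the call.
- job.hand_in(): hands the job in, once; it reports no verdict.
The state is a dict: "clock": time; "joint_positions": joint angles; "joint_vel": joint speeds; "effort": joint torques, N m; "tool_pos": TCP position; "eef_rot": TCP orientation; "contact_force": force on the tool from outside, world axes, zero at the start; "wrist_torque": the same for the moment, N m; "opening": finger opening in m.
Only numpy, scipy, OpenCV 4.12 (cv2) and the standard library are available. Lean on these libraries where they do the work, as an engineer would, in place of code of your own. Each camera call takes 0.05 s, during which the arm holds its last target.

### The job

A spare drive board stands in the grooved wooden block. Take it by the pale aluminium rail on its top, lower it into the empty slot of the router's control unit, parts facing the robot like those of its seated neighbour, and stop when it stands on the contacts: they are too tight to press it home by hand. Then seat it fully by swinging its two open red ejector levers inward until each draws its end of the board tight down on the brass stop screws; how close to upright that is differs, so feel for it. Work the levers by turns, part of the way and then the rest, so that the board goes down nearly level; push them from outside without gripping them, with no more than about a kilogram (10 N), also once they are tight, then let go, and leave the things around in place.

Things in the scene. Friction and masses are not known exactly. Their poses are not given: they have to be found in the camera images.
- board_rail (a point): Middle of the aluminium grip rail on top of the loose drive board (0.5 kg): 12 mm thick (x), 112 mm long (y), 22 mm tall; this point is 107 mm over the board's lower edge, 11 mm under the top. Axes: x across the plate, y along it, z up; -x is the side with the parts.
- board_edge (a point): Middle of the loose board's lower edge, axes as board_rail. The green plate is 5 mm thick, 130 mm long (124 mm above a height of 50 mm), 98 mm tall without the rail. Grey ears (16 mm thick, x) stand out at both ends to 79 mm from the middle, 44 to 52 mm over the edge.
- board_front (a point): Point in the heat sink on the loose board's parts side, 14 mm to -x of the plate's middle plane, 33 mm to -y, 66 mm over the lower edge. The parts end 10 mm below the rail.
- block: Fixed block of wood, 80 x 170 x 34 mm (x, y, z), origin under its middle. The board stands in its groove along y, 7 mm wide; the groove's floor is 12 mm over the worktop.
- unit: Fixed open control unit, base 200 x 216 mm, origin on the worktop under the middle of its empty slot; x across the slot, y along it, z up. A seated neighbour board of the same size, its two levers closed, stands 66 mm to +x (all fixed); a supply box 50 mm tall stands 40 to 84 mm to -x.
- slot (a point): About where board_edge lies when the board is seated, 22 mm over the worktop; axes as unit. Channels guide the board's ends (1.2 mm play each way in x, 1.7 mm in y), with a funnel 18 mm wide at their top, 41 mm over this point. The contacts stop the board 8 mm over this point: each end's give way only under about 10 N (20 N together) and then stay.
- stop_left (a point): Top of the two brass stop screws under the left (+y) ear of a board in the slot, 69 mm from the slot's middle; set 0 to 5 mm higher than 66 mm over the worktop, each end differently.
- stop_right (a point): The same under the right (-y) ear.
- ear_left (a point): Underside of the loose board's +y ear, 69 mm from the middle, 44 mm over the lower edge; seated, it bears on stop_left.
- ear_right (a point): The same for the -y ear and stop_right.
- lever_left (a joint): Red ejector lever at the slot's +y end, rad: 0 upright, 1.1 fully outward, stiff, stays where left. Hinge axis along x, 88 mm from the slot's middle, 70 mm over the worktop; end 74 mm from the hinge. Below about 0.6 rad its claw presses the ear down with 4 to 8 N at the end; then it goes tight between 0.35 and -0.05. Wide open, follow its arc: a level push can bind.
- lever_right (a joint): The same kind of lever at the slot's -y end, mirrored: 0 upright, up to 1.1 swung outward (to -y).
- lever_left_pad (a point): Middle of the left lever's thumb pad, 64 mm from the hinge, moves with the lever; pad 20 mm wide along the hinge axis, 9 mm thick, 20 mm long. z points along the handle, away from the hinge.
- lever_right_pad (a point): The same for the right lever.
- tin_c (a point): Middle of the open screw tin, 74 mm across, 34 mm tall; not to be moved.
- tape_c (a point): Middle of the yellow tape measure, 36 x 78 x 63 mm; not to be moved.
- mug_c (a point): Middle of the white mug, 78 mm wide, 97 mm tall; not to be moved.

How it is judged:
By the outcome, as a careful person would: the job done as asked, in the order asked, and still so for the second after the job is handed in, with the robot touching nothing.
It also fails if it takes over 72 s, if anything falls off the work surface, if the arm or the gripper's body presses on something with over 40 N, if the wrist force passes 120 N, or if a joint passes its speed limit or range.

## Working session

There is one attempt and no reset: what is moved stays moved. The work goes in short steps, Python scripts to look and compute and a tool call to move; the robot and the scene stay as the last step left them, time stands still between calls to the robot, and variables do not carry over. Pictures are saved under pics/ and viewed, and the job is handed in when it is done.

Besides the shell and the picture viewer there is one more tool, called after "Request:" by a JSON object that holds its "fn" and its "kwargs". drive_tool: Moves the arm, as the interface text tells. Its arguments: {"type":"object","properties":{"targets":{"type":"array","items":{"type":"array","items":{"type":"array","items":{"type":"number"}}}},"squeeze":{"type":"number"}},"required":["targets"]}

```bash
ls; mkdir -p pics
cat > h.py <<'E'
import numpy as np, cv2
from workcell import read_state, vision, job
def snap(n,f):
    c=vision.get_calibration(n); p,d=vision.camera(n)
    cv2.imwrite('pics/%s.png'%f,cv2.cvtColor(p,cv2.COLOR_RGB2BGR)); np.savez('pics/%s.npz'%f,p=p,d=d,**{k:np.array(c[k]) for k in c})
    return load(f)
def load(f):
    z=np.load('pics/%s.npz'%f); return {k:z[k] for k in z.files}
def ray(s,u,v):
    K=np.array([[s['fx'],0,s['cx']],[0,s['fy'],s['cy']],[0,0,1.]])
    # model: drawn = slope*(1+k1 r^2)
    q=cv2.undistortPoints(np.array([[[u,v]]],float),K,np.array([float(s['k1']),0,0,0]))[0,0]
    return np.array([q[0],q[1],1.])
def onz(s,u,v,z):
    r=s['T'][:3,:3]@ray(s,u,v);o=s['T'][:3,3]; return o+r*(z-o[2])/r[2]
def onx(s,u,v,x,a=0):
    r=s['T'][:3,:3]@ray(s,u,v);o=s['T'][:3,3]; return o+r*(x-o[a])/r[a]
def dep(s,u,v):
    d=float(s['d'][int(round(v)),int(round(u))]); return s['T'][:3,:3]@(ray(s,u,v)*d)+s['T'][:3,3]
def proj(s,P):
    T=np.linalg.inv(s['T']);p=T[:3,:3]@np.array(P)+T[:3,3]; a=p[:2]/p[2]; a=a*(1+s['k1']*(a@a)); return a*[s['fx'],s['fy']]+[s['cx'],s['cy']]
def cloud(s):
    v,u=np.mgrid[0:480,0:640]
    K=np.array([[s['fx'],0,s['cx']],[0,s['fy'],s['cy']],[0,0,1.]])
    q=cv2.undistortPoints(np.stack([u,v],-1).reshape(-1,1,2).astype(float),K,np.array([float(s['k1']),0,0,0])).reshape(480,640,2)
    P=np.concatenate([q,np.ones((480,640,1))],-1)*s['d'][...,None]
    return P@s['T'][:3,:3].T+s['T'][:3,3]
E
python3 - <<'E'
from h import *
print(read_state())
for n in ['scene','top','wrist']:
    s=snap(n,n+'0'); print(n,s['T'].round(3).tolist(),s['fx'],s['cx'],s['cy'],s['k1'])
E
```

```text
pics
{'clock': 0.0, 'joint_positions': array([-1.31128785e+00,  3.78051637e-01,  7.96269140e-02,  1.27438185e+00,
       -8.34976316e-06,  1.46050249e+00]), 'joint_vel': array([ 6.71054138e-04,  5.67464117e-05,  4.96291298e-05,  5.44866001e-04,
       -3.82701635e-04, -9.05841498e-04]), 'effort': array([ 1.28372427e-03, -4.63603449e+01,  2.69876987e+01,  2.08468008e-02,
       -1.20665027e-04, -4.39523063e-06]), 'tool_pos': array([ 0.20766211, -0.53549667,  0.23036778]), 'eef_rot': array([-1.00201736e-03,  9.82953931e-01,  1.83849284e-01, -7.90833701e-05]), 'contact_force': array([-0.78892139,  0.81109817, -0.04924322]), 'wrist_torque': array([-0.007366  , -0.01486078,  0.06765629]), 'opening': 0.08568499628092048}
scene [[-0.887, -0.348, 0.303, -0.034], [-0.461, 0.679, -0.571, 0.824], [-0.007, -0.646, -0.763, 1.293], [0.0, 0.0, 0.0, 1.0]] 611.7432514214587 327.19282600468756 241.8902116565373 -0.1368581458272466
top [[0.021, -0.996, 0.086, 0.353], [-1.0, -0.019, 0.022, -0.091], [-0.02, -0.087, -0.996, 1.047], [0.0, 0.0, 0.0, 1.0]] 441.1762325702992 315.6964218472455 231.92059085216178 0.024889854768004985
wrist [[0.362, -0.887, -0.286, 0.281], [-0.932, -0.345, -0.109, -0.507], [-0.002, 0.306, -0.952, 0.374], [0.0, 0.0, 0.0, 1.0]] 379.4307070242448 318.79280512132357 238.68701487014243 -0.06902295171330944
```

View pics/scene0.png

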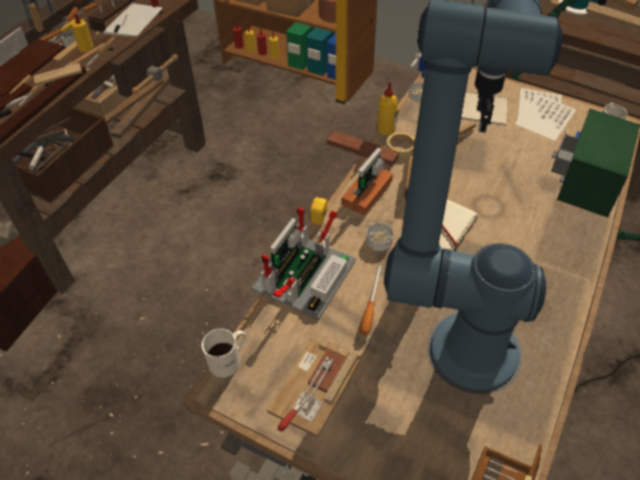

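View pics/top0.png

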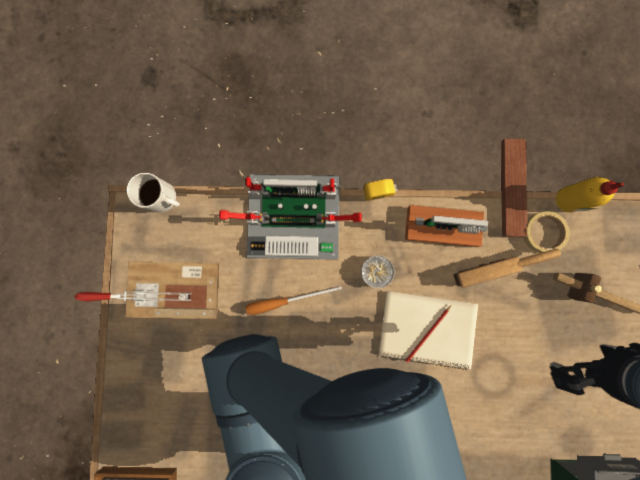

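View pics/wrist0.png

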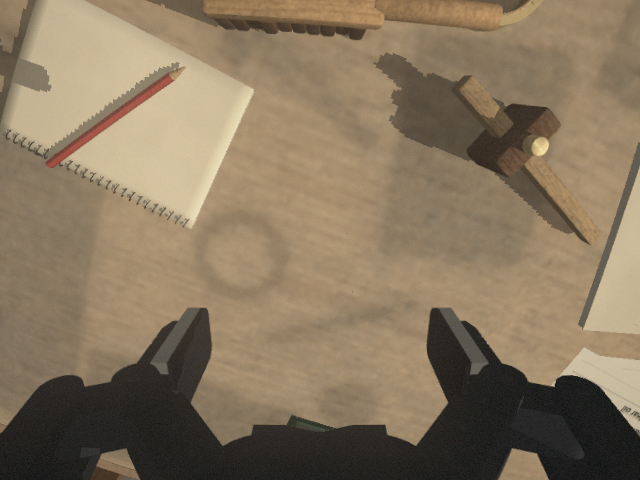

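Top: unit at (290,217), its open levers' pads near (230,215) and (355,217); block with spare board at (447,226); mug (150,193), tape (381,188), tin (378,271). Measuring enlarged crops next.

Run:
```python
from h import *
s=load('top0'); im=cv2.imread('pics/top0.png')
a=cv2.resize(im[165:270,205:375],None,fx=4.6,fy=4.6,interpolation=cv2.INTER_CUBIC); cv2.imwrite('pics/t_unit.png',a)
a=cv2.resize(im[185:265,385:505],None,fx=6,fy=6,interpolation=cv2.INTER_CUBIC); cv2.imwrite('pics/t_block.png',a)
im=cv2.imread('pics/scene0.png')
a=cv2.resize(im[135:320,240:410],None,fx=3.2,fy=3.2,interpolation=cv2.INTER_CUBIC); cv2.imwrite('pics/s_unit.png',a)
for n,u,v,z in [('block',447,226,.034),('unit',293,216,.05),('mug',150,193,.09),('tape',381,188,.06),('tin',378,271,.034)]:
    print(n,onz(s,u,v,z).round(3),dep(s,u,v).round(3))
```

```text
block [ 0.461 -0.369  0.034] [ 0.457 -0.36   0.067]
unit [ 0.475 -0.017  0.05 ] [ 0.478 -0.015  0.027]
mug [0.516 0.297 0.09 ] [0.525 0.318 0.038]
tape [ 0.541 -0.215  0.06 ] [ 0.541 -0.215  0.062]
tin [ 0.355 -0.213  0.034] [ 0.355 -0.214  0.022]
```

View pics/t_unit.png

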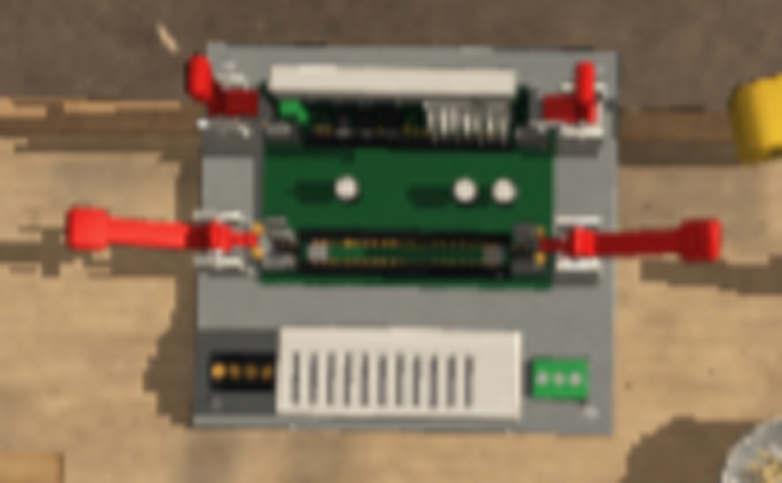

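View pics/t_block.png

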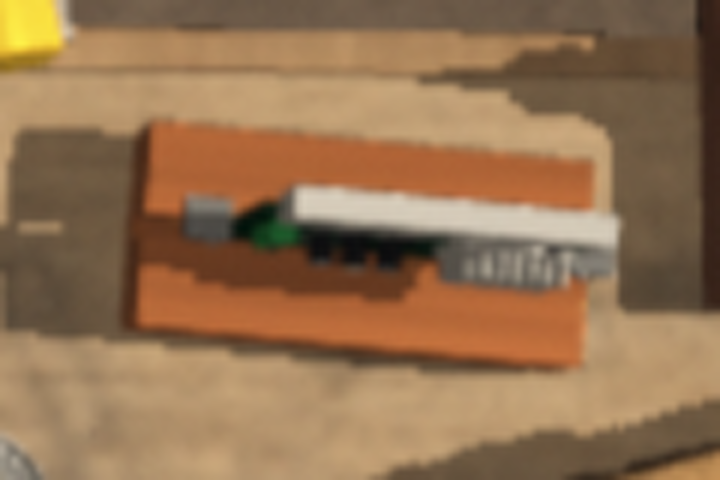

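View pics/s_unit.png

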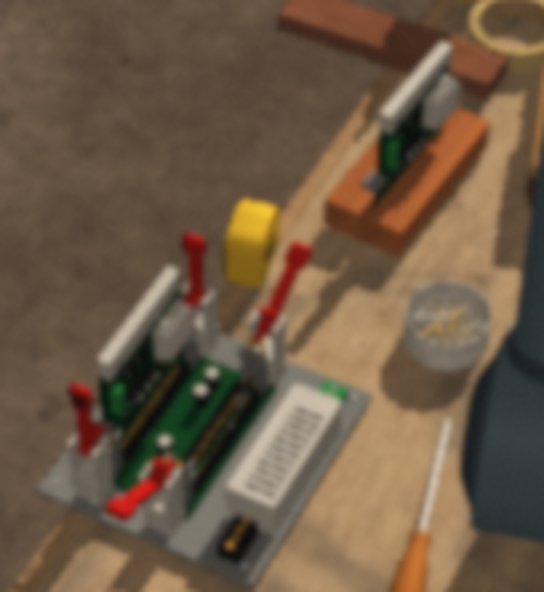

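Top view: rail runs crop (290,203)→(616,232), i.e. px (433,219)→(488,224); parts and heat sink on the robot's side already. Compute and go over it for a wrist look.

```bash
cat >> h.py <<'E'
def Rq(q):
    from scipy.spatial.transform import Rotation as R
    return R.from_quat([q[1],q[2],q[3],q[0]]).as_matrix()
def rel(P,ang=None):
    "ang: world angle deg of tool x"
    st=read_state(); R=Rq(st['eef_rot']); d=R.T@(np.array(P)-st['tool_pos'])/.04
    a=np.degrees(np.arctan2(R[1,0],R[0,0]))
    t=0 if ang is None else -(((ang-a)+180)%360-180)/10
    print('t',round(st['clock'],2),'tcp',st['tool_pos'].round(4),'ang',round(a,2),'zt',R[:,2].round(4),'F',st['contact_force'].round(2),'open',round(st['opening'],4),'-> row',d.round(3),round(t,3))
E
python3 - <<'E'
from h import *
s=load('top0')
c=lambda x,y:(385+x/6,185+y/6)
A=onz(s,*c(290,203.5),.130);B=onz(s,*c(616,231.5),.130);print(A,B,np.linalg.norm(A-B),(A+B)/2,np.degrees(np.arctan2(A[1]-B[1],A[0]-B[0])))
c=lambda x,y:(205+x/4.6,165+y/4.6)
for n,x,y,z in [('padL',88,228,.1),('padR',702,240,.1),('nbrA',270,80,.14),('nbrB',517,82,.14),('hingeL',215,237,.07),('hingeR',583,242,.07),('base1',200,425,0.01),('base2',610,430,.01),('slotL',310,252,.03),('slotR',503,252,.03)]: print(n,onz(s,*c(x,y),z).round(4))
M=(A+B)/2
rel([M[0],M[1]-.03,.26],84.8)
E
```

```text
[ 0.46480959 -0.31490377  0.13      ] [ 0.45707384 -0.42613233  0.13      ] 0.11149724457431075 [ 0.46094172 -0.37051805  0.13      ] 86.02158900837154
padL [0.4697 0.1292 0.1   ]
padR [ 0.4693 -0.1601  0.1   ]
nbrA [0.534  0.0396 0.14  ]
nbrB [ 0.535  -0.0726  0.14  ]
hingeL [0.4702 0.0741 0.07  ]
hingeR [ 0.471  -0.1048  0.07  ]
base1 [0.3803 0.0887 0.01  ]
base2 [ 0.3819 -0.1211  0.01  ]
slotL [0.4682 0.0325 0.03  ]
slotR [ 0.47   -0.0651  0.03  ]
t 0.15 tcp [ 0.2077 -0.5356  0.2305] ang 21.19 zt [-4.0e-04  1.6e-03 -1.0e+00] F [ 0.5   0.03 -0.22] open 0.0857 -> row [ 7.124 -0.863 -0.734] -6.361
```

Request:
{"fn": "drive_tool", "kwargs": {"targets": [[[-1, 1.2, -0.2, -0.6, -1], [-1, 2.4, -0.4, -0.75, -2], [-1, 3.6, -0.6, -0.75, -3], [-1, 4.8, -0.7, -0.75, -4], [-1, 6, -0.8, -0.75, -5], [-1, 6.9, -0.86, -0.75, -6], [-1, 7.1, -0.86, -0.75, -6.45], [-1, 7.1, -0.86, -0.75, -6.45], [-1, 7.1, -0.86, -0.75, -6.45]]]}}

```text
clock: 1.27
tool_pos: [0.4595, -0.4012, 0.2604]
eef_rot: [-0.001, 0.734, 0.679, 0.0]
contact_force: [-0.1, -0.4, -0.2]
opening: 0.0851
```

Run:
```python
from h import *
rel([.461,-.3705,.15],86)
s=snap('wrist','w1')
```

```text
t 1.27 tcp [ 0.4595 -0.4012  0.2604] ang 85.59 zt [-0.001   0.0018 -1.    ] F [-0.11 -0.39 -0.22] open 0.0851 -> row [ 0.762 -0.019  2.763] -0.041
```

View pics/w1.png

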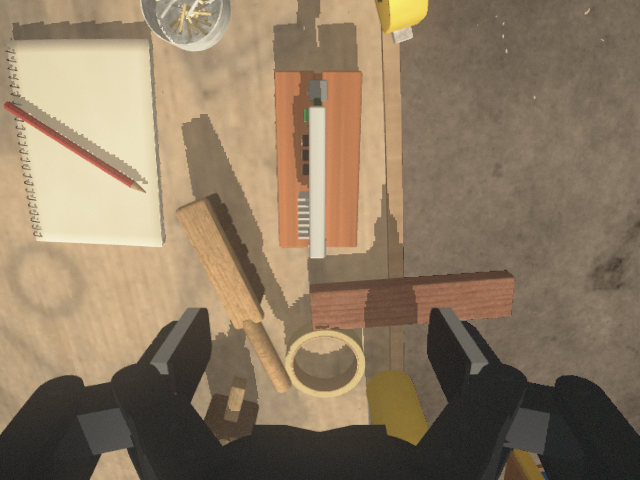

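Wrist: rail upright in the picture, x 310–326, rows 107–258; heat sink to its left (robot side).

Run:
```python
from h import *
s=load('w1'); p=s['p'].astype(int)
roi=np.zeros((480,640),bool); roi[95:270,300:335]=1
m=(p.min(2)>130)&(p.max(2)-p.min(2)<35)&roi
n,l,st,c=cv2.connectedComponentsWithStats(m.astype(np.uint8)); i=1+np.argmax(st[1:,4]);print(st[i])
box=cv2.boxPoints(cv2.minAreaRect(np.argwhere(l==i)[:,::-1].astype(np.int32)));print(box)
W=np.array([onz(s,*b,.130) for b in box]);print(W.round(4),W.mean(0))
for v in (120,150,180,210,240):
    u=np.where(l[v]==i)[0]; print(v,u.min(),u.max(),dep(s,u.mean(),v).round(4),onz(s,u.mean(),v,.13).round(4))
```

```text
[ 300  107   25  151 2460]
[[300. 107.]
 [324. 107.]
 [324. 257.]
 [300. 257.]]
[[ 0.4531 -0.3145  0.13  ]
 [ 0.4695 -0.3158  0.13  ]
 [ 0.4615 -0.4252  0.13  ]
 [ 0.4431 -0.4238  0.13  ]] [ 0.45680618 -0.36983185  0.13      ]
120 309 324 [ 0.4637 -0.324   0.1316] [ 0.4637 -0.324   0.13  ]
150 309 324 [ 0.4621 -0.3443  0.1312] [ 0.4621 -0.3444  0.13  ]
180 309 324 [ 0.4604 -0.3656  0.1304] [ 0.4604 -0.3657  0.13  ]
210 309 324 [ 0.4587 -0.3877  0.1305] [ 0.4587 -0.3878  0.13  ]
240 310 324 [ 0.4573 -0.4108  0.131 ] [ 0.4572 -0.4111  0.13  ]
```

Run:
```python
from h import *
rel([.4603,-.370,.103],85.7)
```

```text
t 1.32 tcp [ 0.4594 -0.4013  0.2606] ang 85.58 zt [-8.0e-04  1.7e-03 -1.0e+00] F [-0.78  0.33  0.21] open 0.0853 -> row [ 0.775 -0.035  3.941] -0.012
```

Request:
{"fn": "drive_tool", "kwargs": {"targets": [[[-0.5, 0.78, -0.03, 1, 0], [-0.3, 0.78, -0.03, 2, 0], [-0.2, 0.78, -0.03, 3, 0], [-0.1, 0.78, -0.03, 3.6, 0], [0, 0.78, -0.03, 3.94, 0], [0, 0.78, -0.03, 3.94, 0], [0, 0.78, -0.03, 3.94, 0]]], "squeeze": 60}}

```text
clock: 2.2
tool_pos: [0.461, -0.3707, 0.1043]
eef_rot: [0.0, 0.734, 0.679, 0.0]
contact_force: [-0.3, -0.5, 0.2]
opening: 0.0429
```

Run:
```python
from h import *
rel([.4603,-.370,.103],85.7)
s=snap('wrist','w2')
```

```text
t 2.2 tcp [ 0.461  -0.3707  0.1043] ang 85.56 zt [ 7.e-04  2.e-04 -1.e+00] F [-0.26 -0.49  0.2 ] open 0.0429 -> row [ 0.015 -0.02   0.033] -0.014
```

View pics/w2.png

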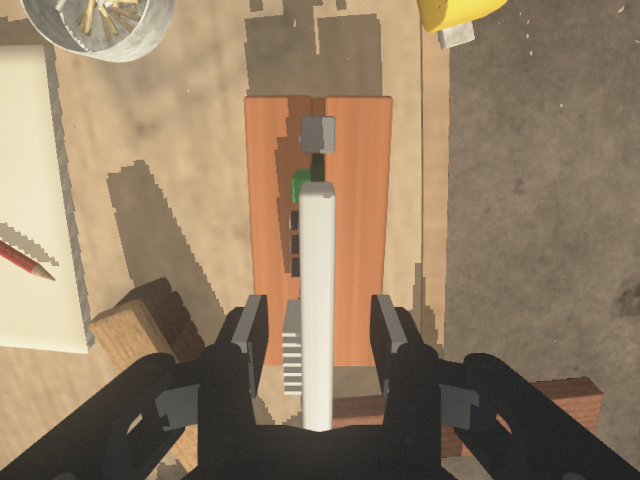

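The rail (300–335) lies centred between the pads (inner edges ~268 and ~372). Close.

Request:
{"fn": "drive_tool", "kwargs": {"targets": [[[0.5, 0, 0, 0, 0], [0.9, 0, 0, 0, 0], [1, 0, 0, 0, 0], [1, 0, 0, 0, 0], [1, 0, 0, 0, 0], [1, 0, 0, 0, 0]]], "squeeze": 60}}

```text
clock: 3.0
tool_pos: [0.4618, -0.3715, 0.1057]
eef_rot: [0.002, 0.734, 0.679, 0.0]
contact_force: [-0.3, 0.4, 5.8]
opening: 0.0111
```

Request:
{"fn": "drive_tool", "kwargs": {"targets": [[[1, 0, 0, -0.3, 0], [1, 0, 0, -0.8, 0], [1, 0, 0, -1.5, 0], [1, 0, 0, -2.3, 0], [1, 0, 0, -2.75, 0], [1, 0, 0, -2.75, 0], [1, 0, 0, -2.75, 0]]]}}

```text
clock: 3.88
tool_pos: [0.4609, -0.3706, 0.2143]
eef_rot: [0.0, 0.734, 0.679, 0.0]
contact_force: [-0.4, 0.8, -5.7]
opening: 0.0109
```

Run:
```python
from h import *
rel([.4695,-.0155,.22],90.3)
s=snap('wrist','w3')
s=snap('scene','s3')
s=snap('top','t3')
im=cv2.imread('pics/s3.png');cv2.imwrite('pics/s3c.png',cv2.resize(im[100:320,240:410],None,fx=2.7,fy=2.7,interpolation=cv2.INTER_CUBIC))
```

```text
t 3.88 tcp [ 0.4609 -0.3706  0.2143] ang 85.57 zt [ 7.e-04 -1.e-04 -1.e+00] F [-0.45  0.83 -5.7 ] open 0.0109 -> row [ 8.867 -0.472 -0.143] -0.473
```

View pics/w3.png

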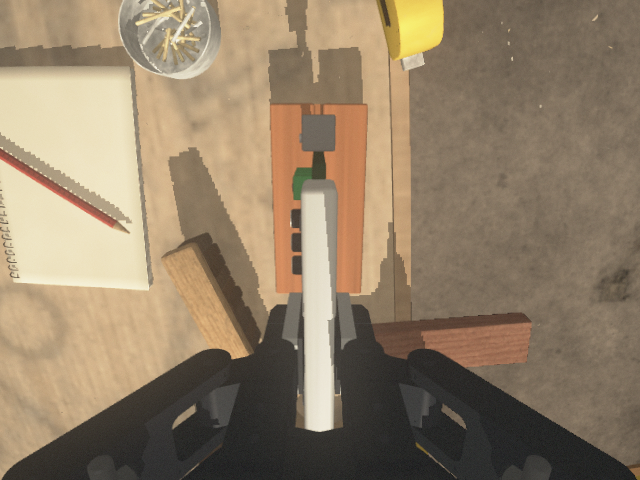

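View pics/s3c.png

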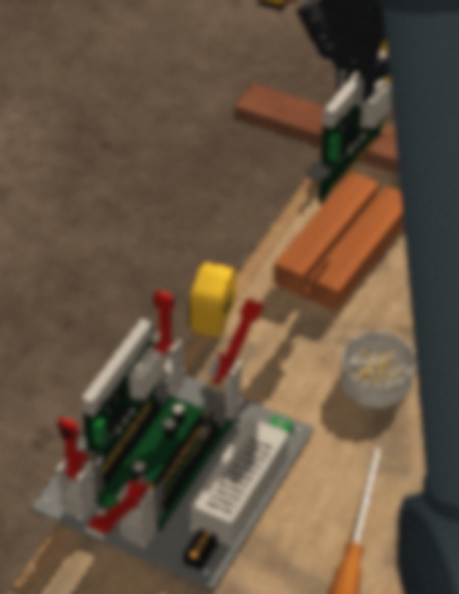

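Board is held and clear of the block (hand picture: rail end at (319,181), ear (303–335,115–150)). Go towards the unit, pausing to view the right channel.

Request:
{"fn": "drive_tool", "kwargs": {"targets": [[[1, 0.3, 0, -0.6, 0], [1, 1, -0.03, -1.14, -0.1], [1, 1.9, -0.06, -1.14, -0.25], [1, 2.8, -0.09, -1.14, -0.47], [1, 3.6, -0.11, -1.14, -0.47], [1, 4.1, -0.115, -1.14, -0.47], [1, 4.27, -0.115, -1.14, -0.47], [1, 4.27, -0.115, -1.14, -0.47], [1, 4.27, -0.115, -1.14, -0.47]]]}}

```text
clock: 5.15
tool_pos: [0.4695, -0.2009, 0.2597]
eef_rot: [0.0, 0.706, 0.708, -0.0]
contact_force: [-0.2, -1.1, -3.8]
opening: 0.0108
```

Run:
```python
from h import *
rel([.4695,-.05,.26],90.3)
s=snap('wrist','w4')
```

```text
t 5.15 tcp [ 0.4695 -0.2009  0.2597] ang 90.2 zt [ 4.e-04 -4.e-04 -1.e+00] F [-0.17 -1.06 -3.82] open 0.0108 -> row [ 3.772  0.013 -0.009] -0.01
```

View pics/w4.png

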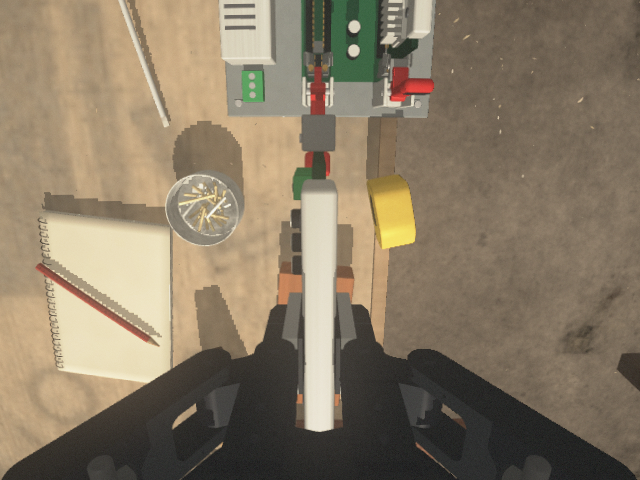

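Right end: hinge posts at (305–330, 80–105), base edge at row 115; x alignment of ear with slot looks right. On to the second look, for the left end.

Request:
{"fn": "drive_tool", "kwargs": {"targets": [[[1, 0.5, 0, 0, 0], [1, 1.3, 0, 0, 0], [1, 2.2, 0, 0, 0], [1, 3, 0, 0, 0], [1, 3.5, 0, 0, 0], [1, 3.77, 0, 0, 0], [1, 3.77, 0, 0, 0], [1, 3.77, 0, 0, 0]]]}}

```text
clock: 6.2
tool_pos: [0.4691, -0.0507, 0.2596]
eef_rot: [0.0, 0.706, 0.708, -0.0]
contact_force: [-0.4, -0.0, -4.4]
opening: 0.0107
```

Run:
```python
from h import *
rel([.4695,-.0155,.26],90.3)
s=snap('wrist','w5')
for f in ('w4','w5'):
    im=cv2.imread('pics/%s.png'%f); cv2.imwrite('pics/%sc.png'%f,cv2.resize(im[0:200,220:440],None,fx=3,fy=3,interpolation=cv2.INTER_CUBIC))
```

```text
t 6.2 tcp [ 0.4691 -0.0507  0.2596] ang 90.15 zt [ 4.e-04 -8.e-04 -1.e+00] F [-0.38 -0.01 -4.38] open 0.0107 -> row [ 0.88   0.013 -0.01 ] -0.015
```

View pics/w4c.png

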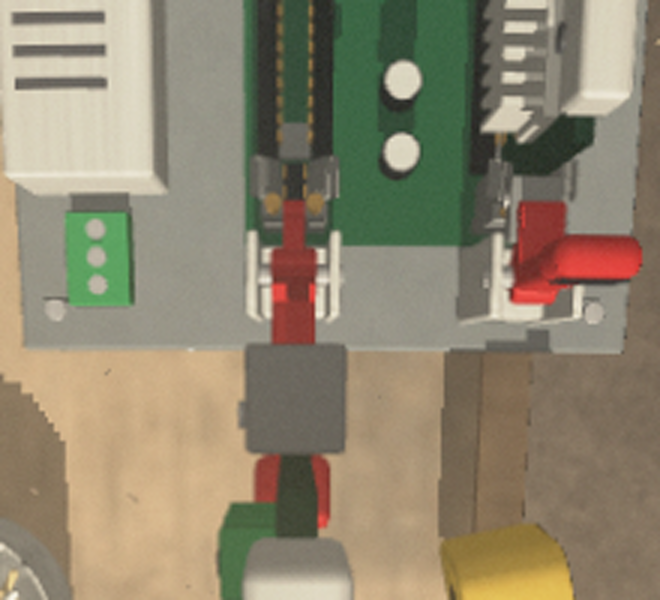

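View pics/w5c.png

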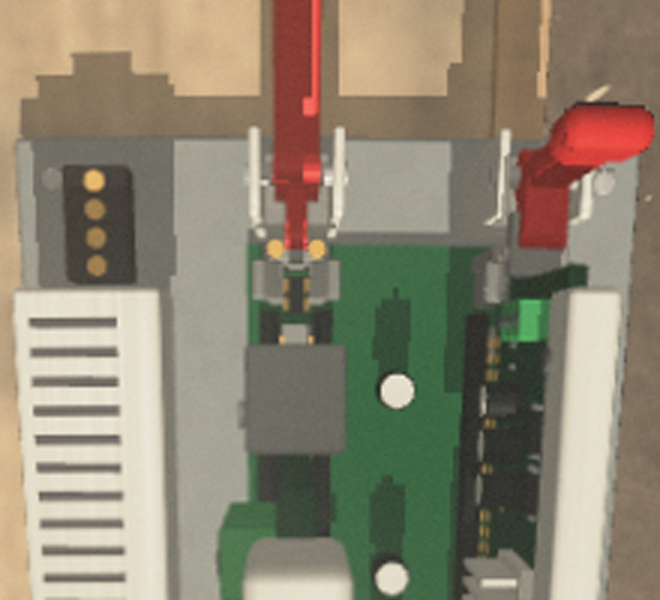

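Run:
```python
from h import *
c=lambda x,y:(220+x/3,y/3)
T={'w4':[.4695,-.2009,.2597],'w5':[.4691,-.0507,.2596]}
for f in ('w4','w5'):
    s=load(f); P=cloud(s); tcp=np.array(T[f])
    e=c(296,395); print(f,'ear depth',dep(s,*e)-tcp)
    ez=dep(s,*e)[2]
    for n,q in (('ear end',(296,345)),('earL',(247,380)),('earR',(346,380)),('ear near',(296,450))): print(n,(onz(s,*c(*q),ez)-tcp).round(4))
    q=(318.5,195) if f=='w4' else (318.5,195)
    rz=dep(s,*q)[2]; print('rail',(dep(s,*q)-tcp).round(4),'end',(onz(s,319,180.5,rz)-tcp).round(4))
s=load('w4')
for n,q,z in (('scr1',(273,203),.068),('scr2',(316,204),.068),('chL',(265,175),.063),('chR',(327,175),.063),('chout',(296,228),.063),('postout',(290,318),.07),('hinge',(293,275),.075),('baseedge',(150,349),.01)): print(n,onz(s,*c(*q),z).round(4),dep(s,*c(*q)).round(4))
s=load('w5');print()
for n,q,z in (('scr1',(275,249),.068),('scr2',(317,249),.068),('chL',(265,280),.063),('chR',(325,280),.063),('hinge',(297,180),.075),('baseedge',(210,138),.01)): print(n,onz(s,*c(*q),z).round(4),dep(s,*c(*q)).round(4))
```

```text
w4 ear depth [-0.00025786  0.07219354 -0.04142514]
ear end [-0.0003  0.0798 -0.0414]
earL [-0.0079  0.0745 -0.0414]
earR [ 0.0076  0.0745 -0.0414]
ear near [-0.0002  0.0637 -0.0414]
rail [-0.0002  0.0552  0.0255] end [-0.0001  0.0598  0.0255]
w5 ear depth [-0.00024717  0.07217894 -0.04180491]
ear end [-0.0003  0.0798 -0.0418]
earL [-0.0079  0.0745 -0.0418]
earR [ 0.0076  0.0745 -0.0418]
ear near [-0.0002  0.0637 -0.0418]
rail [-0.0002  0.0553  0.0259] end [-0.0001  0.0599  0.0259]
scr1 [ 0.4627 -0.0827  0.068 ] [ 0.4628 -0.083   0.0705]
scr2 [ 0.4745 -0.0829  0.068 ] [ 0.4744 -0.0833  0.0715]
chL [ 0.4604 -0.0748  0.063 ] [ 0.4604 -0.0745  0.0609]
chR [ 0.4775 -0.0747  0.063 ] [ 0.4775 -0.0748  0.0638]
chout [ 0.469  -0.0886  0.063 ] [ 0.469  -0.0896  0.0733]
postout [ 0.4675 -0.113   0.07  ] [ 0.4675 -0.1134  0.0841]
hinge [ 0.4683 -0.1019  0.075 ] [ 0.4683 -0.1027  0.089 ]
baseedge [ 0.4208 -0.1212  0.01  ] [ 0.4207 -0.1211  0.0089]

scr1 [0.4629 0.0555 0.068 ] [0.463  0.0553 0.0702]
scr2 [0.4745 0.0556 0.068 ] [0.4745 0.0555 0.0691]
chL [0.46   0.0477 0.063 ] [0.46   0.0477 0.063 ]
chR [0.4769 0.0477 0.063 ] [0.4769 0.0477 0.0638]
hinge [0.4689 0.0725 0.075 ] [0.4689 0.0707 0.0877]
baseedge [0.4413 0.0938 0.01  ] [0.4413 0.0938 0.01  ]
```

Slot comes out at x 0.4687, y −0.0137, 90.0° (screws 138.4 mm apart as they must be); board in hand: centre +0.8 mm in y, −0.25 mm in x, edge 93.6 mm under TCP.

Run:
```python
from h import *
rel([.469,-.0145,.162],90.1)
```

```text
t 6.25 tcp [ 0.4691 -0.0508  0.2596] ang 90.14 zt [ 4.e-04 -7.e-04 -1.e+00] F [ 0.3   0.21 -5.19] open 0.0107 -> row [ 9.08e-01 -1.00e-03  2.44e+00] 0.004
```

Request:
{"fn": "drive_tool", "kwargs": {"targets": [[[1, 0.4, 0, 0, 0], [1, 0.8, 0, 0.3, 0], [1, 0.91, 0, 0.9, 0], [1, 0.91, 0, 1.6, 0], [1, 0.91, 0, 2.2, 0], [1, 0.91, 0, 2.44, 0], [1, 0.91, 0, 2.44, 0], [1, 0.91, 0, 2.44, 0]]]}}

```text
clock: 7.25
tool_pos: [0.4698, -0.0143, 0.1629]
eef_rot: [0.001, 0.706, 0.708, 0.0]
contact_force: [-0.2, -0.6, -5.6]
opening: 0.0108
```

Run:
```python
from h import *
rel([.469,-.0145,.128],90.1)
s=snap('wrist','w6')
im=cv2.imread('pics/w6.png'); cv2.imwrite('pics/w6c.png',cv2.resize(im[0:200,220:440],None,fx=3,fy=3,interpolation=cv2.INTER_CUBIC))
```

```text
t 7.25 tcp [ 0.4698 -0.0143  0.1629] ang 90.15 zt [ 2.2e-03 -9.0e-04 -1.0e+00] F [-0.16 -0.55 -5.58] open 0.0108 -> row [-0.003 -0.022  0.873] 0.005
```

View pics/w6c.png

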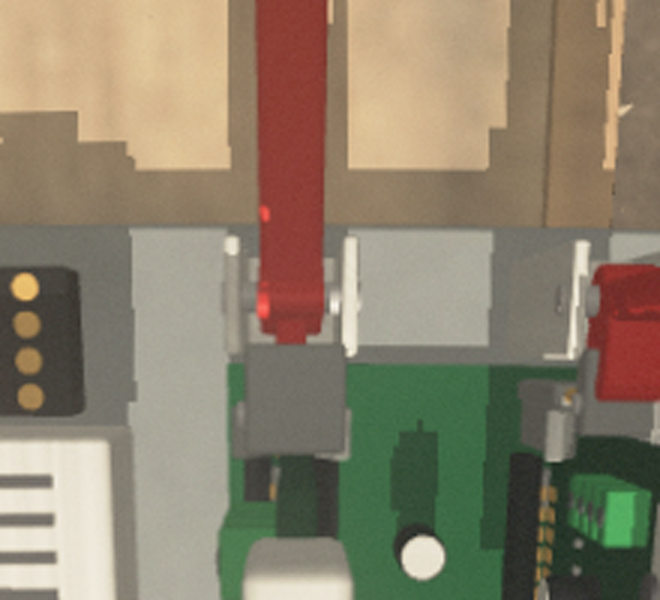

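Ear centred between the posts ((233–350), ear 246–346). Lower gently.

Request:
{"fn": "drive_tool", "kwargs": {"targets": [[[1, 0, -0.02, 0.2, 0], [1, 0, -0.02, 0.4, 0], [1, 0, -0.02, 0.6, 0], [1, 0, -0.02, 0.75, 0], [1, 0, -0.02, 0.85, 0], [1, 0, -0.02, 0.85, 0]]]}}

```text
clock: 8.05
tool_pos: [0.469, -0.0145, 0.1287]
eef_rot: [0.001, 0.706, 0.708, 0.0]
contact_force: [0.2, -0.1, -4.8]
opening: 0.0106
```

Run:
```python
from h import *
rel([.469,-.0145,.1236],90.1)
```

```text
t 8.05 tcp [ 0.469  -0.0145  0.1287] ang 90.14 zt [ 1.8e-03 -9.0e-04 -1.0e+00] F [ 0.25 -0.06 -4.83] open 0.0106 -> row [-0.    -0.     0.127] 0.004
```

Request:
{"fn": "drive_tool", "kwargs": {"targets": [[[1, 0, 0, 0.05, 0], [1, 0, 0, 0.1, 0], [1, 0, 0, 0.12, 0], [1, 0, 0, 0.12, 0]]]}}

```text
clock: 8.55
tool_pos: [0.4689, -0.0145, 0.1238]
eef_rot: [0.001, 0.706, 0.708, 0.0]
contact_force: [0.6, -0.2, -4.7]
opening: 0.0109
```

Request:
{"fn": "drive_tool", "kwargs": {"targets": [[[1, 0, 0, 0.02, 0], [1, 0, 0, 0.03, 0], [1, 0, 0, 0.03, 0]]]}}

```text
clock: 8.93
tool_pos: [0.4694, -0.0145, 0.1236]
eef_rot: [0.001, 0.706, 0.708, 0.001]
contact_force: [-2.6, 0.9, 5.7]
opening: 0.0109
```

Standing on the contacts at the predicted height (z 0.1236, force rose by ~10 N). Relieve and release.

Request:
{"fn": "drive_tool", "kwargs": {"targets": [[[1, 0, 0, 0, 0], [1, 0, 0, 0, 0], [0.7, 0, 0, 0, 0], [0.4, 0, 0, 0, 0], [0.3, 0, 0, 0, 0], [0.3, 0, 0, 0, 0], [0.3, 0, 0, 0, 0]]]}}

```text
clock: 9.8
tool_pos: [0.4695, -0.0145, 0.1236]
eef_rot: [0.002, 0.706, 0.708, 0.001]
contact_force: [0.5, -0.1, -0.3]
opening: 0.03
```

Request:
{"fn": "drive_tool", "kwargs": {"targets": [[[0.3, 0, 0, -0.3, 0], [0.3, 0, 0, -0.9, 0], [0.3, 0, 0, -1.7, 0], [0.3, 0, 0, -2.5, 0], [0.3, 0, 0, -2.8, 0], [0.3, 0, 0, -2.8, 0]]]}}

```text
clock: 10.55
tool_pos: [0.4698, -0.0145, 0.2363]
eef_rot: [0.002, 0.706, 0.708, 0.001]
contact_force: [-0.2, -0.2, 0.6]
opening: 0.0295
```

Run:
```python
from h import *
rel([.469,.17,.25],90.1)
s=snap('wrist','w7')
s=snap('scene','s7')
im=cv2.imread('pics/s7.png');cv2.imwrite('pics/s7c.png',cv2.resize(im[190:320,240:370],None,fx=4.5,fy=4.5,interpolation=cv2.INTER_CUBIC))
```

```text
t 10.55 tcp [ 0.4698 -0.0145  0.2363] ang 90.15 zt [ 0.0052 -0.0013 -1.    ] F [-0.17 -0.18  0.62] open 0.0295 -> row [ 4.611 -0.007 -0.348] 0.005
```

View pics/w7.png

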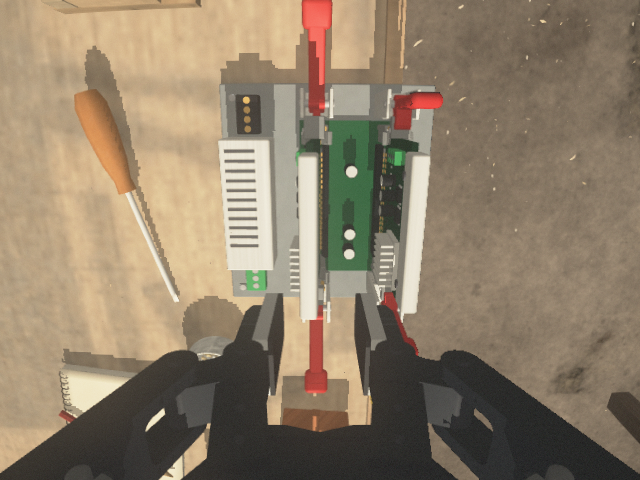

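View pics/s7c.png

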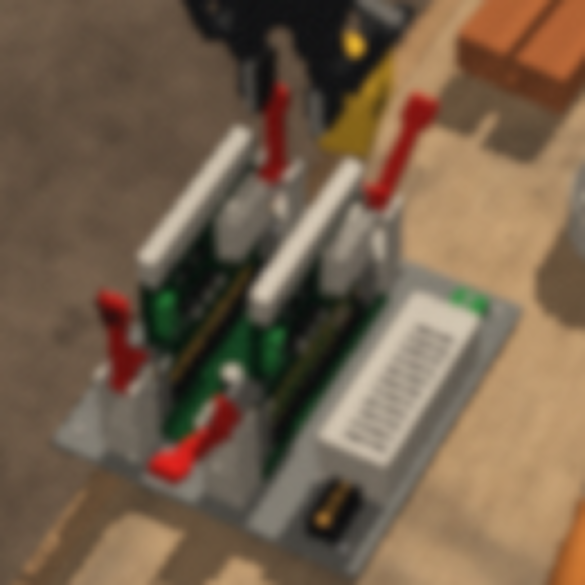

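The board stands upright in the slot, parallel to its neighbour, released (rail at x 300–318 px, levers still open: left pad (317,12), right pad (316,381)). Now measure lever angles and stop heights.

Run:
```python
from h import *
for f in ('w4','w5'):
    s=load(f);P=cloud(s);p=s['p'].astype(int)
    m=(p[...,0]>130)&(p[...,0]-p[...,2]>60)&(p[...,1]-p[...,2]>20)&(abs(P[...,0]-.4687)<.012)&(P[...,2]>.06)&(P[...,2]<.08)&(abs(abs(P[...,1]+.0137)-.069)<.006)
    print(f,m.sum(),P[m].mean(0).round(4),np.median(P[m][:,2]).round(4),P[m][:,2].std())
for f in ('top0','w4','w5','w7'):
    s=load(f);P=cloud(s);p=s['p'].astype(int)
    red=(p[...,0]>100)&(p[...,1]<60)&(p[...,2]<70)
    for sd,h in ((1,.0743),(-1,-.1017)):
        m=red&(abs(P[...,0]-.4687)<.008)&(((P[...,1]-h)*sd)>.015)&(P[...,2]>.06)&(P[...,2]<.16)
        if m.sum()<20: continue
        y=(P[m][:,1]-h)*sd;z=P[m][:,2]-.07
        print(f,sd,m.sum(),'ymax',np.percentile(y,99).round(4),'zmax',np.percentile(z,98).round(4), 'x',P[m][:,0].mean().round(4)); 
        a=np.polyfit(y,z,1); print('  slope ang from vertical',np.pi/2-np.arctan(a[0]), 'z at y=.04',np.polyval(a,.04).round(4))
s=load('w7')
print('rail top', dep(s,309,200), dep(s,309,250), dep(s,309,300), 'nbr',dep(s,415,200))
```

```text
w4 41 [ 0.4682 -0.0826  0.0716] 0.0717 0.0006895568700288593
w5 53 [0.4681 0.0559 0.0699] 0.0699 0.0007396167462413451
top0 1 50 ymax 0.0646 zmax 0.0388 x 0.4684
  slope ang from vertical 1.0418631578440105 z at y=.04 0.0234
top0 -1 129 ymax 0.0631 zmax 0.0391 x 0.4692
  slope ang from vertical 1.0670523239145315 z at y=.04 0.0261
w5 1 122 ymax 0.0367 zmax 0.0248 x 0.4683
  slope ang from vertical 1.0740490525185262 z at y=.04 0.0261
rail top [0.46415026 0.01504866 0.14893678] [ 0.46399023 -0.01773567  0.14893996] [ 0.46379666 -0.05358856  0.148809  ] nbr [0.5325746  0.01323211 0.13928086]
```

Board rail top at 0.149 (0.148 expected standing on the contacts). Lever angles ≈1.05–1.07. Stops read ≈0.0716 right, ≈0.0699 left, so tight angles should be near 0.35 right and 0.25 left. Close fingers and go outside the left lever.

Request:
{"fn": "drive_tool", "kwargs": {"targets": [[[1, 0.8, -0.02, 0, 0], [1, 2, -0.02, 0, 0], [1, 3.2, -0.02, 0, 0], [1, 4.2, -0.02, 0.3, 0], [1, 4.6, -0.02, 1.2, 0], [1, 4.6, -0.02, 2.3, 0], [1, 4.6, -0.02, 3.2, 0], [1, 4.6, -0.02, 3.64, 0], [1, 4.6, -0.02, 3.64, 0]]], "squeeze": 20}}

```text
clock: 11.78
tool_pos: [0.4647, 0.169, 0.0861]
eef_rot: [-0.001, 0.706, 0.708, -0.002]
contact_force: [-0.4, -0.7, 0.6]
opening: 0.0004
```

Run:
```python
from h import *
for th in (1.07,.9,.8,.7,.6,.5,.45,.4,.35,.3,.25,.2,.1,0):
    y=.0743+.074*np.sin(th)+.0045*np.cos(th)+.011; z=.07+.074*np.cos(th)-.0045*np.sin(th)-.010
    print(th,round(y,4),round(z,4),'R',round(-.0274-y,4))
rel([.469,.1524,.0917],90.1)
s=snap('wrist','w8')
```

```text
1.07 0.1524 0.0916 R -0.1798
0.9 0.1461 0.1025 R -0.1735
0.8 0.1415 0.1083 R -0.1689
0.7 0.1364 0.1137 R -0.1638
0.6 0.1308 0.1185 R -0.1582
0.5 0.1247 0.1228 R -0.1521
0.45 0.1215 0.1247 R -0.1489
0.4 0.1183 0.1264 R -0.1457
0.35 0.1149 0.128 R -0.1423
0.3 0.1115 0.1294 R -0.1389
0.25 0.108 0.1306 R -0.1354
0.2 0.1044 0.1316 R -0.1318
0.1 0.0972 0.1332 R -0.1246
0 0.0898 0.134 R -0.1172
t 11.78 tcp [0.4647 0.169  0.0861] ang 90.15 zt [-0.0046 -0.0021 -1.    ] F [-0.4  -0.69  0.55] open 0.0004 -> row [-0.415  0.106 -0.138] 0.005
```

View pics/w8.png

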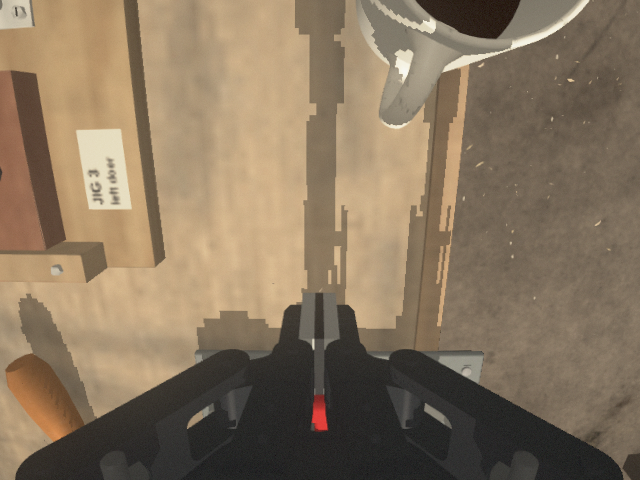

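Request:
{"fn": "drive_tool", "kwargs": {"targets": [[[1, -0.1, 0.05, -0.1, 0], [1, -0.25, 0.1, -0.14, 0], [1, -0.36, 0.1, -0.14, 0], [1, -0.41, 0.1, -0.14, 0], [1, -0.41, 0.1, -0.14, 0]]]}}

```text
clock: 12.45
tool_pos: [0.4705, 0.153, 0.0935]
eef_rot: [-0.0, 0.706, 0.708, -0.001]
contact_force: [0.7, 1.6, 1.1]
opening: -0.0001
```

Request:
{"fn": "drive_tool", "kwargs": {"targets": [[[1, -0.03, 0, -0.05, 0], [1, -0.07, 0, -0.12, 0], [1, -0.12, 0, -0.2, 0], [1, -0.17, 0, -0.27, 0], [1, -0.23, 0, -0.35, 0], [1, -0.29, 0, -0.42, 0]]]}}

```text
clock: 13.2
tool_pos: [0.4704, 0.1419, 0.1108]
eef_rot: [-0.001, 0.706, 0.708, -0.0]
contact_force: [-1.4, 5.9, 1.8]
opening: 0.0001
```

Run:
```python
from h import *
rel([.469,.1308,.1185],90.1)
s=snap('scene','s9')
im=cv2.imread('pics/s9.png');cv2.imwrite('pics/s9c.png',cv2.resize(im[190:320,240:370],None,fx=4.5,fy=4.5,interpolation=cv2.INTER_CUBIC))
```

```text
t 13.2 tcp [0.4704 0.1419 0.1108] ang 90.15 zt [-9.e-04  8.e-04 -1.e+00] F [-1.43  5.87  1.75] open 0.0001 -> row [-0.277 -0.037 -0.192] 0.005
```

View pics/s9c.png

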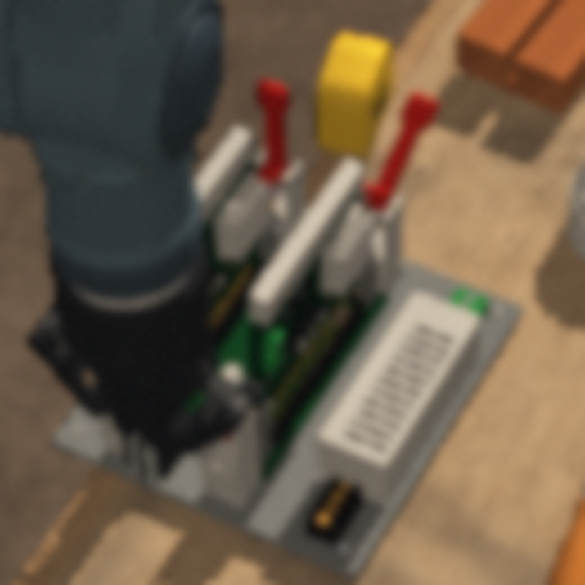

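Hand hides the lever; force 6 N with the finger on the arc fits θ≈0.8. Continue to ≈0.6.

Request:
{"fn": "drive_tool", "kwargs": {"targets": [[[1, -0.05, -0.02, -0.04, 0], [1, -0.1, -0.03, -0.08, 0], [1, -0.15, -0.03, -0.12, 0], [1, -0.2, -0.03, -0.15, 0], [1, -0.25, -0.03, -0.18, 0]]]}}

```text
clock: 13.88
tool_pos: [0.4704, 0.1327, 0.1195]
eef_rot: [-0.001, 0.706, 0.708, 0.002]
contact_force: [-0.7, 7.1, 4.9]
opening: 0.0
```

Request:
{"fn": "drive_tool", "kwargs": {"targets": [[[1, -0.03, -0.02, -0.05, 0], [1, -0.06, -0.02, -0.08, 0], [1, -0.09, -0.02, -0.11, 0], [1, -0.12, -0.02, -0.13, 0]]]}}

```text
clock: 14.38
tool_pos: [0.4696, 0.1278, 0.1245]
eef_rot: [-0.001, 0.706, 0.708, 0.002]
contact_force: [1.3, 3.6, -1.4]
opening: 0.0002
```

Request:
{"fn": "drive_tool", "kwargs": {"targets": [[[1, -0.04, 0, 0, 0], [1, -0.07, 0, -0.01, 0], [1, -0.1, 0, -0.02, 0], [1, -0.13, 0, -0.03, 0]]]}}

```text
clock: 14.88
tool_pos: [0.4699, 0.1239, 0.1266]
eef_rot: [-0.002, 0.706, 0.708, 0.003]
contact_force: [-0.2, 7.8, 5.1]
opening: 0.0002
```

Left is at ≈0.49, partway. Back off and go to the right lever.

Request:
{"fn": "drive_tool", "kwargs": {"targets": [[[1, 0.2, 0, 0, 0], [1, 0.4, 0, -0.5, 0], [1, 0.3, 0, -1.3, 0], [1, -0.4, 0, -2, 0], [1, -1.6, 0, -2.1, 0], [1, -2.8, 0, -2.1, 0], [1, -4, 0, -2.1, 0], [1, -5.2, 0, -2.1, 0], [1, -6.4, 0, -2.1, 0], [1, -7.4, 0, -2.1, 0], [1, -8, 0, -1.8, 0], [1, -8.1, 0, -1, 0], [1, -8.1, 0, 0, 0], [1, -8.1, 0, 0.6, 0], [1, -8.1, 0, 0.85, 0], [1, -8.1, 0, 0.85, 0]]]}}

```text
clock: 16.88
tool_pos: [0.4704, -0.1997, 0.09]
eef_rot: [-0.002, 0.706, 0.708, 0.003]
contact_force: [0.0, 1.0, 0.7]
opening: -0.0005
```

Run:
```python
from h import *
rel([.469,-.1798,.0925],90.1)
s=snap('wrist','w10')
```

```text
t 16.88 tcp [ 0.4704 -0.1997  0.09  ] ang 90.2 zt [ 5.0e-04  6.9e-03 -1.0e+00] F [0.05 0.97 0.66] open -0.0005 -> row [ 0.497 -0.034 -0.06 ] 0.01
```

View pics/w10.png

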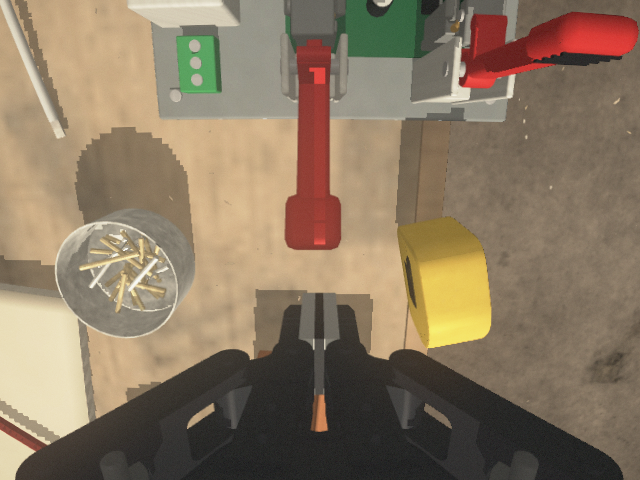

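Right lever's pad (285–341, 195–250) lies straight ahead of the fingers (302–336, top at 293), ~19 mm gap. Approach, then arc.

Request:
{"fn": "drive_tool", "kwargs": {"targets": [[[1, 0.15, -0.03, -0.03, 0], [1, 0.3, -0.03, -0.06, 0], [1, 0.42, -0.03, -0.06, 0], [1, 0.48, -0.03, -0.06, 0], [1, 0.48, -0.03, -0.06, 0]]]}}

```text
clock: 17.55
tool_pos: [0.4699, -0.1807, 0.0934]
eef_rot: [-0.001, 0.706, 0.708, 0.003]
contact_force: [0.1, -0.1, 1.1]
opening: -0.0001
```

Request:
{"fn": "drive_tool", "kwargs": {"targets": [[[1, 0.05, 0, -0.04, 0], [1, 0.09, 0, -0.12, 0], [1, 0.13, 0, -0.2, 0], [1, 0.18, 0, -0.28, 0], [1, 0.24, 0, -0.36, 0], [1, 0.3, 0, -0.43, 0], [1, 0.36, 0, -0.5, 0], [1, 0.42, 0, -0.56, 0]]]}}

```text
clock: 18.55
tool_pos: [0.4699, -0.1641, 0.1162]
eef_rot: [-0.001, 0.706, 0.708, 0.003]
contact_force: [-0.4, -3.9, 0.6]
opening: 0.0001
```

Request:
{"fn": "drive_tool", "kwargs": {"targets": [[[1, 0.05, -0.02, -0.04, 0], [1, 0.1, -0.02, -0.08, 0], [1, 0.15, -0.02, -0.12, 0], [1, 0.19, -0.02, -0.15, 0]]]}}

```text
clock: 19.05
tool_pos: [0.4696, -0.1568, 0.1226]
eef_rot: [-0.0, 0.706, 0.708, 0.003]
contact_force: [2.9, -4.6, -0.8]
opening: -0.0
```

Request:
{"fn": "drive_tool", "kwargs": {"targets": [[[1, 0.04, 0, -0.02, 0], [1, 0.08, 0, -0.045, 0], [1, 0.11, 0, -0.07, 0], [1, 0.14, 0, -0.08, 0]]]}}

```text
clock: 19.55
tool_pos: [0.4697, -0.1517, 0.126]
eef_rot: [0.0, 0.706, 0.708, 0.002]
contact_force: [1.6, -5.5, 0.2]
opening: -0.0
```

Request:
{"fn": "drive_tool", "kwargs": {"targets": [[[1, 0.04, 0, -0.02, 0], [1, 0.08, 0, -0.035, 0], [1, 0.12, 0, -0.05, 0]]]}}

```text
clock: 19.92
tool_pos: [0.4698, -0.1477, 0.1284]
eef_rot: [0.001, 0.706, 0.708, 0.002]
contact_force: [0.0, -7.0, 2.0]
opening: -0.0002
```

Request:
{"fn": "drive_tool", "kwargs": {"targets": [[[1, -0.2, 0, 0, 0], [1, -0.4, 0, -0.5, 0], [1, -0.2, 0, -1.4, 0], [1, 0.6, 0, -2, 0], [1, 1.7, 0, -2.1, 0], [1, 2.6, 0, -2.1, 0], [1, 2.8, 0, -2.1, 0], [1, 2.8, 0, -2.1, 0]]]}}

```text
clock: 20.92
tool_pos: [0.4685, -0.0355, 0.2121]
eef_rot: [0.0, 0.706, 0.709, 0.001]
contact_force: [0.3, 0.3, 0.0]
opening: 0.0002
```

Run:
```python
from h import *
rel([.469,.142,.1266],90.1)
s=snap('wrist','w11'); snap('scene','s11'); snap('top','t11')
im=cv2.imread('pics/s11.png');a=cv2.resize(im[190:320,240:370],None,fx=4,fy=4,interpolation=cv2.INTER_CUBIC)
cv2.imwrite('pics/s11c.png',a)
P=cloud(s)
for v in (190,210,230,250,270):
    print(v, dep(s,309,v).round(4),dep(s,315,v).round(4))
```

```text
t 20.93 tcp [ 0.4685 -0.0355  0.2121] ang 90.23 zt [ 0.0021  0.002  -1.    ] F [0.25 0.35 0.  ] open 0.0002 -> row [4.433 0.025 2.145] 0.013
190 [0.4631 0.0046 0.1467] [0.468  0.0427 0.3554]
210 [ 0.4631 -0.0065  0.148 ] [ 0.4665 -0.0067  0.1473]
230 [ 0.4631 -0.0184  0.1471] [ 0.4665 -0.0186  0.1465]
250 [ 0.463  -0.0306  0.147 ] [ 0.4665 -0.0304  0.1476]
270 [ 0.463  -0.0434  0.1465] [ 0.4665 -0.043   0.1474]
```

View pics/w11.png

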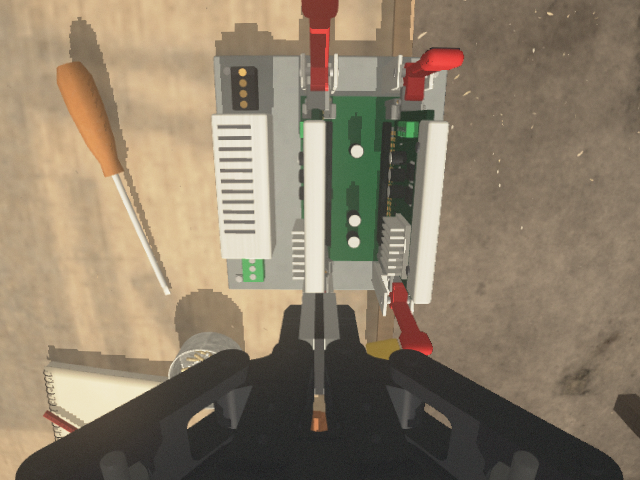

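View pics/s11c.png

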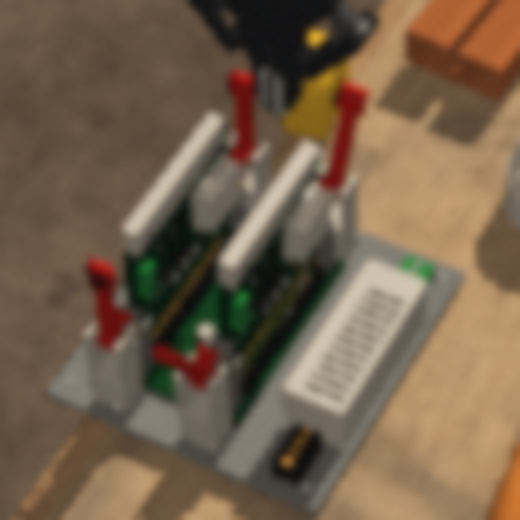

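Both levers partway (left pad now at (319,8) near the frame, right risen); rail top down ≈2 mm and level. Go left.

Request:
{"fn": "drive_tool", "kwargs": {"targets": [[[1, 1, 0, 0, 0], [1, 2.2, 0, 0, 0], [1, 3.4, 0, 0, 0], [1, 4.2, 0, 0.2, 0], [1, 4.5, 0.02, 1, 0], [1, 4.5, 0.02, 1.7, 0], [1, 4.45, 0.02, 2.05, 0], [1, 4.2, 0.02, 2.08, 0], [1, 4.05, 0.02, 2.08, 0], [1, 4.05, 0.02, 2.08, 0]]]}}

```text
clock: 22.32
tool_pos: [0.4708, 0.1248, 0.1304]
eef_rot: [0.001, 0.707, 0.707, 0.002]
contact_force: [-0.7, 0.5, -0.5]
opening: -0.0001
```

Request:
{"fn": "drive_tool", "kwargs": {"targets": [[[1, 0.05, -0.03, 0.1, 0], [1, 0.03, -0.03, 0.17, 0], [1, -0.03, -0.03, 0.17, 0], [1, -0.07, -0.03, 0.15, 0], [1, -0.11, -0.03, 0.13, 0], [1, -0.15, -0.03, 0.11, 0]]]}}

```text
clock: 23.08
tool_pos: [0.4693, 0.1192, 0.126]
eef_rot: [0.001, 0.707, 0.707, 0.003]
contact_force: [-0.3, 3.8, -0.2]
opening: -0.0001
```

Request:
{"fn": "drive_tool", "kwargs": {"targets": [[[1, -0.04, 0, -0.015, 0], [1, -0.08, 0, -0.03, 0], [1, -0.11, 0, -0.045, 0]]]}}

```text
clock: 23.45
tool_pos: [0.4694, 0.1149, 0.128]
eef_rot: [0.0, 0.707, 0.707, 0.003]
contact_force: [-0.9, 4.4, 1.5]
opening: -0.0001
```

Request:
{"fn": "drive_tool", "kwargs": {"targets": [[[1, 0.2, 0, 0, 0], [1, 0.4, 0, -0.5, 0], [1, 0.3, 0, -1.3, 0], [1, -0.4, 0, -1.9, 0], [1, -1.6, 0, -2, 0], [1, -2.8, 0, -2, 0], [1, -4, 0, -2, 0], [1, -5.2, 0, -2, 0], [1, -6.4, 0, -1.9, 0], [1, -7.1, 0, -1.3, 0], [1, -7.2, 0, -0.5, 0], [1, -7.2, 0, 0, 0], [1, -7, 0, 0.07, 0], [1, -6.75, 0, 0.07, 0], [1, -6.65, 0, 0.07, 0], [1, -6.65, 0, 0.07, 0]]]}}

```text
clock: 25.45
tool_pos: [0.4702, -0.1508, 0.1252]
eef_rot: [0.001, 0.706, 0.708, 0.003]
contact_force: [0.5, 0.7, 1.0]
opening: -0.0002
```

Run:
```python
from h import *
rel([.469,-.1477,.126],90.1)
s=snap('wrist','w12')
```

```text
t 25.45 tcp [ 0.4702 -0.1508  0.1252] ang 90.1 zt [ 0.0061  0.0023 -1.    ] F [0.55 0.67 0.99] open -0.0002 -> row [ 0.078 -0.029 -0.02 ] 0.0
```

View pics/w12.png

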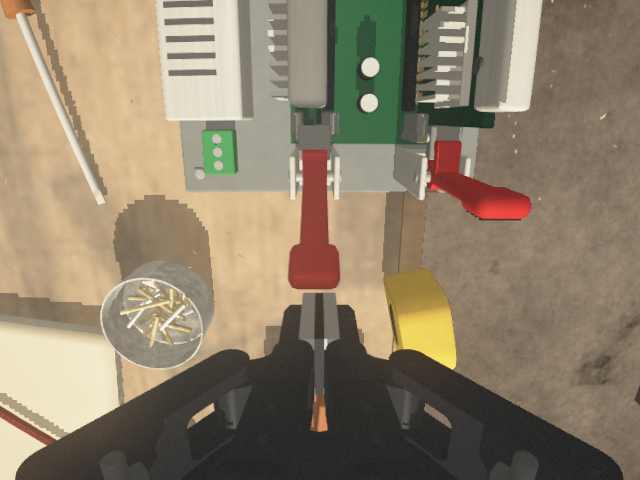

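Pad (290–340, 245–290) just ahead of the fingers. Feel inward in small steps.

Request:
{"fn": "drive_tool", "kwargs": {"targets": [[[1, 0.05, -0.02, -0.01, 0], [1, 0.09, -0.02, -0.02, 0], [1, 0.12, -0.02, -0.03, 0], [1, 0.14, -0.02, -0.04, 0]]]}}

```text
clock: 26.0
tool_pos: [0.4694, -0.1463, 0.1268]
eef_rot: [0.002, 0.707, 0.707, 0.002]
contact_force: [-0.5, -3.7, -0.5]
opening: 0.0003
```

Request:
{"fn": "drive_tool", "kwargs": {"targets": [[[1, 0.03, 0, -0.01, 0], [1, 0.055, 0, -0.02, 0], [1, 0.055, 0, -0.02, 0]]]}}

```text
clock: 26.38
tool_pos: [0.4695, -0.1444, 0.1277]
eef_rot: [0.002, 0.707, 0.707, 0.002]
contact_force: [-1.1, -3.5, -0.1]
opening: 0.0001
```

Request:
{"fn": "drive_tool", "kwargs": {"targets": [[[1, 0.03, 0, -0.01, 0], [1, 0.055, 0, -0.02, 0], [1, 0.055, 0, -0.02, 0]]]}}

```text
clock: 26.75
tool_pos: [0.4695, -0.1422, 0.1287]
eef_rot: [0.002, 0.707, 0.707, 0.002]
contact_force: [-0.8, -4.3, 0.7]
opening: -0.0002
```

Request:
{"fn": "drive_tool", "kwargs": {"targets": [[[1, 0.03, 0, -0.01, 0], [1, 0.045, 0, -0.015, 0], [1, 0.045, 0, -0.015, 0]]]}}

```text
clock: 27.12
tool_pos: [0.4696, -0.1405, 0.1295]
eef_rot: [0.002, 0.707, 0.707, 0.002]
contact_force: [-1.3, -5.4, 2.2]
opening: -0.0003
```

Request:
{"fn": "drive_tool", "kwargs": {"targets": [[[1, 0.03, 0, -0.02, 0], [1, 0.045, 0, -0.025, 0], [1, 0.045, 0, -0.025, 0]]]}}

```text
clock: 27.5
tool_pos: [0.4695, -0.1385, 0.1303]
eef_rot: [0.002, 0.707, 0.707, 0.002]
contact_force: [-0.4, -4.3, -0.7]
opening: -0.0001
```

Request:
{"fn": "drive_tool", "kwargs": {"targets": [[[1, 0.03, 0, -0.01, 0], [1, 0.045, 0, -0.02, 0], [1, 0.045, 0, -0.02, 0]]]}}

```text
clock: 27.88
tool_pos: [0.4695, -0.1371, 0.131]
eef_rot: [0.003, 0.707, 0.707, 0.002]
contact_force: [-0.3, -5.8, -1.6]
opening: -0.0001
```

Request:
{"fn": "drive_tool", "kwargs": {"targets": [[[1, 0.03, 0, -0.01, 0], [1, 0.045, 0, -0.01, 0], [1, 0.045, 0, -0.01, 0]]]}}

```text
clock: 28.25
tool_pos: [0.4695, -0.1362, 0.1313]
eef_rot: [0.003, 0.707, 0.707, 0.001]
contact_force: [-0.1, -7.6, -1.2]
opening: -0.0002
```

Request:
{"fn": "drive_tool", "kwargs": {"targets": [[[1, 0.03, 0, 0, 0], [1, 0.045, 0, 0, 0], [1, 0.045, 0, 0, 0]]]}}

```text
clock: 28.62
tool_pos: [0.4695, -0.1357, 0.1315]
eef_rot: [0.004, 0.707, 0.707, -0.0]
contact_force: [-0.3, -9.1, -0.4]
opening: 0.0004
```

Request:
{"fn": "drive_tool", "kwargs": {"targets": [[[1, 0.03, 0, 0, 0], [1, 0.04, 0, 0, 0], [1, 0.04, 0, 0, 0], [1, 0.04, 0, 0, 0]]]}}

```text
clock: 29.12
tool_pos: [0.4695, -0.1355, 0.1316]
eef_rot: [0.005, 0.707, 0.707, -0.002]
contact_force: [-1.0, -8.8, -0.5]
opening: 0.0001
```

Right stalled at ≈9 N (θ≈0.25): tight. Now the left.

Request:
{"fn": "drive_tool", "kwargs": {"targets": [[[1, -0.2, 0, 0, 0], [1, -0.4, 0, -0.5, 0], [1, -0.2, 0, -1.3, 0], [1, 0.6, 0, -1.9, 0], [1, 1.8, 0, -2, 0], [1, 3, 0, -2, 0], [1, 4.2, 0, -2, 0], [1, 5.4, 0, -2, 0], [1, 6.4, 0, -1.8, 0], [1, 6.8, 0, -1.2, 0], [1, 6.8, 0, -0.4, 0], [1, 6.75, 0, 0.02, 0], [1, 6.55, 0, 0.06, 0], [1, 6.38, 0, 0.06, 0], [1, 6.35, 0, 0.06, 0]]]}}

```text
clock: 31.0
tool_pos: [0.4706, 0.118, 0.1278]
eef_rot: [0.005, 0.708, 0.706, -0.001]
contact_force: [0.8, -0.8, -0.7]
opening: -0.0004
```

Run:
```python
from h import *
rel([.469,.1149,.127],90.1)
```

```text
t 31.0 tcp [0.4706 0.118  0.1278] ang 89.88 zt [ 0.0068 -0.0087 -0.9999] F [ 0.78 -0.78 -0.66] open -0.0004 -> row [-0.078 -0.039  0.02 ] -0.022
```

Request:
{"fn": "drive_tool", "kwargs": {"targets": [[[1, -0.04, -0.03, 0, 0], [1, -0.08, -0.03, 0, 0], [1, -0.11, -0.03, -0.01, 0], [1, -0.13, -0.03, -0.02, 0]]]}}

```text
clock: 31.5
tool_pos: [0.4696, 0.1137, 0.1288]
eef_rot: [0.005, 0.708, 0.707, 0.0]
contact_force: [0.2, 5.1, 0.3]
opening: 0.0004
```

Request:
{"fn": "drive_tool", "kwargs": {"targets": [[[1, -0.03, 0, -0.01, 0], [1, -0.055, 0, -0.015, 0], [1, -0.055, 0, -0.015, 0]]]}}

```text
clock: 31.88
tool_pos: [0.4697, 0.1117, 0.1296]
eef_rot: [0.005, 0.708, 0.707, 0.001]
contact_force: [0.1, 4.6, 1.0]
opening: -0.0001
```

Request:
{"fn": "drive_tool", "kwargs": {"targets": [[[1, -0.03, 0, -0.01, 0], [1, -0.055, 0, -0.02, 0], [1, -0.055, 0, -0.02, 0]]]}}

```text
clock: 32.25
tool_pos: [0.4697, 0.1094, 0.1305]
eef_rot: [0.005, 0.708, 0.707, 0.001]
contact_force: [-0.5, 4.7, 0.4]
opening: -0.0002
```

Request:
{"fn": "drive_tool", "kwargs": {"targets": [[[1, -0.03, 0, -0.01, 0], [1, -0.055, 0, -0.02, 0], [1, -0.055, 0, -0.02, 0]]]}}

```text
clock: 32.62
tool_pos: [0.4697, 0.107, 0.1313]
eef_rot: [0.005, 0.708, 0.706, 0.0]
contact_force: [0.6, 4.7, 0.7]
opening: 0.0001
```

Request:
{"fn": "drive_tool", "kwargs": {"targets": [[[1, -0.03, 0, -0.005, 0], [1, -0.05, 0, -0.01, 0], [1, -0.05, 0, -0.01, 0]]]}}

```text
clock: 33.0
tool_pos: [0.4697, 0.1051, 0.1318]
eef_rot: [0.005, 0.708, 0.706, 0.001]
contact_force: [0.2, 4.1, 1.7]
opening: 0.0001
```

Request:
{"fn": "drive_tool", "kwargs": {"targets": [[[1, -0.03, 0, -0.01, 0], [1, -0.05, 0, -0.015, 0], [1, -0.05, 0, -0.015, 0]]]}}

```text
clock: 33.38
tool_pos: [0.4697, 0.1032, 0.1324]
eef_rot: [0.005, 0.708, 0.706, 0.001]
contact_force: [0.1, 5.4, 0.8]
opening: 0.0001
```

Request:
{"fn": "drive_tool", "kwargs": {"targets": [[[1, -0.03, 0, -0.005, 0], [1, -0.05, 0, -0.01, 0], [1, -0.05, 0, -0.01, 0]]]}}

```text
clock: 33.75
tool_pos: [0.4697, 0.1017, 0.1328]
eef_rot: [0.004, 0.708, 0.707, 0.001]
contact_force: [1.0, 6.5, 0.4]
opening: -0.0003
```

Request:
{"fn": "drive_tool", "kwargs": {"targets": [[[1, -0.03, 0, 0, 0], [1, -0.045, 0, -0.005, 0], [1, -0.045, 0, -0.005, 0]]]}}

```text
clock: 34.12
tool_pos: [0.4697, 0.1009, 0.133]
eef_rot: [0.003, 0.707, 0.707, 0.002]
contact_force: [0.5, 7.1, 0.9]
opening: 0.0001
```

Request:
{"fn": "drive_tool", "kwargs": {"targets": [[[1, -0.03, 0, 0, 0], [1, -0.045, 0, 0, 0], [1, -0.045, 0, 0, 0]]]}}

```text
clock: 34.5
tool_pos: [0.4697, 0.1004, 0.1331]
eef_rot: [0.002, 0.707, 0.707, 0.003]
contact_force: [0.8, 9.2, 1.4]
opening: 0.0001
```

Request:
{"fn": "drive_tool", "kwargs": {"targets": [[[1, -0.03, 0, 0, 0], [1, -0.042, 0, 0, 0], [1, -0.042, 0, 0, 0], [1, -0.042, 0, 0, 0]]]}}

```text
clock: 35.0
tool_pos: [0.4697, 0.1002, 0.1332]
eef_rot: [0.001, 0.707, 0.707, 0.004]
contact_force: [-0.4, 9.3, 1.4]
opening: -0.0003
```

Left stalls at 9.3 N (θ≈0.14). Recheck the right, with a look on the way.

Request:
{"fn": "drive_tool", "kwargs": {"targets": [[[1, 0.2, 0, 0, 0], [1, 0.4, 0, -0.5, 0], [1, 0.3, 0, -1.3, 0], [1, -0.4, 0, -1.9, 0], [1, -1.6, 0, -2, 0], [1, -2.7, 0, -2, 0], [1, -3.2, 0, -2, 0], [1, -3.2, 0, -2, 0]]]}}

```text
clock: 36.0
tool_pos: [0.4687, -0.03, 0.2124]
eef_rot: [0.001, 0.708, 0.706, 0.003]
contact_force: [0.1, -0.1, -0.7]
opening: 0.0
```

Run:
```python
from h import *
rel([.469,-.150,.130],90.1)
s=snap('wrist','w13'); s2=snap('scene','s13')
im=cv2.imread('pics/s13.png');cv2.imwrite('pics/s13c.png',cv2.resize(im[190:320,240:370],None,fx=4,fy=4,interpolation=cv2.INTER_CUBIC))
for v in (160,190,210,230,250,270,290):
    print(v, dep(s,309,v).round(4),dep(s,315,v).round(4))
```

```text
t 36.0 tcp [ 0.4687 -0.03    0.2124] ang 89.86 zt [ 0.0065  0.0023 -1.    ] F [ 0.08 -0.08 -0.7 ] open 0.0 -> row [-3.004e+00  2.000e-03  2.052e+00] -0.024
160 [0.4639 0.0262 0.1438] [0.4672 0.0262 0.1435]
190 [0.4637 0.0095 0.1439] [0.4671 0.0095 0.144 ]
210 [ 0.4636 -0.0022  0.1433] [ 0.4671 -0.0017  0.1454]
230 [ 0.4635 -0.0136  0.1452] [ 0.467  -0.0136  0.1451]
250 [ 0.4634 -0.0258  0.1454] [ 0.4669 -0.0259  0.145 ]
270 [ 0.4633 -0.039   0.144 ] [ 0.4669 -0.0388  0.1445]
290 [ 0.4631 -0.0521  0.1442] [ 0.4668 -0.0519  0.1448]
```

View pics/w13.png

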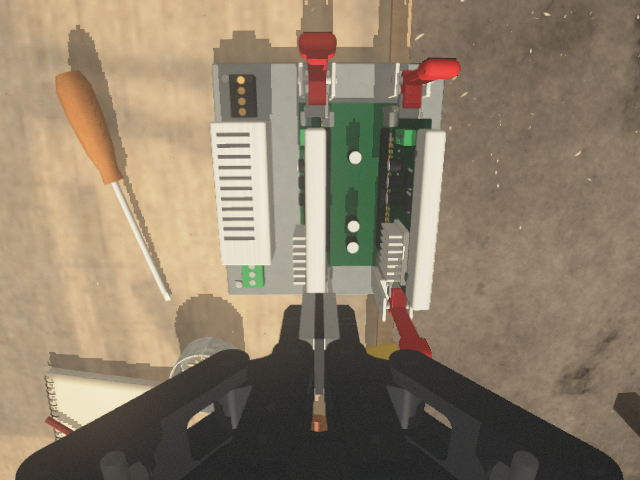

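View pics/s13c.png

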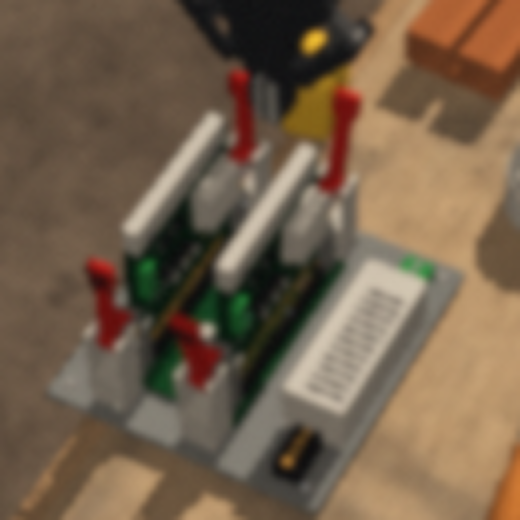

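Rail top now ≈0.1435 left / ≈0.1447 right, so ear undersides ≈0.0695 / 0.0707, matching the measured stops (0.0699 / 0.0716) within 1 mm. Recheck the right lever by feel.

Request:
{"fn": "drive_tool", "kwargs": {"targets": [[[1, -1, 0, 0, 0], [1, -2.2, 0, 0, 0], [1, -3, 0, 0.2, 0], [1, -3.1, 0, 1, 0], [1, -3.1, 0, 1.8, 0], [1, -3, 0, 2.05, 0], [1, -2.8, 0, 2.05, 0], [1, -2.7, 0, 2.05, 0], [1, -2.7, 0, 2.05, 0]]]}}

```text
clock: 37.22
tool_pos: [0.4695, -0.1366, 0.1311]
eef_rot: [0.002, 0.707, 0.707, 0.003]
contact_force: [-1.8, -3.4, -1.4]
opening: 0.0
```

Request:
{"fn": "drive_tool", "kwargs": {"targets": [[[1, 0.03, 0, 0, 0], [1, 0.045, 0, 0, 0], [1, 0.045, 0, 0, 0]]]}}

```text
clock: 37.6
tool_pos: [0.4699, -0.1363, 0.132]
eef_rot: [0.004, 0.707, 0.707, 0.001]
contact_force: [-1.4, -6.5, -2.8]
opening: 0.0001
```

Request:
{"fn": "drive_tool", "kwargs": {"targets": [[[1, 0.03, 0, 0, 0], [1, 0.045, 0, 0, 0], [1, 0.045, 0, 0, 0], [1, 0.045, 0, 0, 0]]]}}

```text
clock: 38.1
tool_pos: [0.4703, -0.1361, 0.1329]
eef_rot: [0.006, 0.707, 0.707, 0.0]
contact_force: [-0.7, -6.8, -2.7]
opening: -0.0002
```

Request:
{"fn": "drive_tool", "kwargs": {"targets": [[[1, 0.03, -0.01, 0.02, 0], [1, 0.05, -0.01, 0.03, 0], [1, 0.05, -0.01, 0.03, 0], [1, 0.05, -0.01, 0.03, 0]]]}}

```text
clock: 38.6
tool_pos: [0.4703, -0.1361, 0.1329]
eef_rot: [0.008, 0.708, 0.707, -0.001]
contact_force: [-1.3, -6.6, -1.6]
opening: 0.0001
```

Request:
{"fn": "drive_tool", "kwargs": {"targets": [[[1, 0.03, -0.01, 0, 0], [1, 0.06, -0.01, 0, 0], [1, 0.065, -0.01, 0, 0], [1, 0.065, -0.01, 0, 0]]]}}

```text
clock: 39.1
tool_pos: [0.4706, -0.1356, 0.134]
eef_rot: [0.01, 0.708, 0.706, -0.003]
contact_force: [-1.8, -8.1, -1.9]
opening: -0.0
```

Right holds at ≈8.5 N in the same place: tight. Let go and take final pictures.

Request:
{"fn": "drive_tool", "kwargs": {"targets": [[[1, -0.2, 0, 0, 0], [1, -0.5, 0, 0, 0], [1, -0.5, 0, -0.8, 0], [1, -0.5, 0, -2, 0], [1, -0.5, 0, -3, 0], [1, -0.5, 0, -3, 0], [1, -0.5, 0, -3, 0]]]}}

```text
clock: 39.98
tool_pos: [0.4693, -0.1535, 0.254]
eef_rot: [0.01, 0.708, 0.706, -0.003]
contact_force: [0.2, -0.3, 0.4]
opening: 0.0003
```

Run:
```python
from h import *
rel([.469,-.150,.130],90.1)
s=snap('wrist','w14'); s2=snap('scene','s14'); t=snap('top','t14')
im=cv2.imread('pics/s14.png');a=cv2.resize(im[190:320,240:370],None,fx=4,fy=4,interpolation=cv2.INTER_CUBIC)
b=cv2.imread('pics/w14.png'); cv2.imwrite('pics/f14.png',np.hstack([cv2.resize(a,(400,400)),cv2.resize(b,(400,300))[:300].copy() if 0 else cv2.copyMakeBorder(cv2.resize(b,(400,300)),0,100,0,0,cv2.BORDER_CONSTANT)]))
# moved things?
for n,u,v in [('tape',381,188),('tin',378,271)]: print(n,dep(t,u,v).round(3))
d=np.abs(cv2.cvtColor(t['p'],cv2.COLOR_RGB2GRAY).astype(int)-cv2.cvtColor(load('top0')['p'],cv2.COLOR_RGB2GRAY)); print('mug diff',d[170:215,120:185].mean(),'tape',d[175:202,360:400].mean(),'tin',d[250:292,360:398].mean())
P=cloud(s);p=s['p'].astype(int)
m=(p.min(2)>150)&(abs(P[...,0]-.466)<.007)&(P[...,2]>.135)&(P[...,2]<.155)
q=P[m]; print(len(q)); 
if len(q)>50:
    for lo,hi in ((-.075,-.05),(-.05,-.02),(-.02,.01),(.01,.045)):
        k=(q[:,1]>lo)&(q[:,1]<hi)
        if k.sum(): print(lo,np.median(q[k][:,2]).round(4))
```

```text
t 39.98 tcp [ 0.4693 -0.1535  0.254 ] ang 89.86 zt [ 0.0101 -0.0181 -0.9998] F [ 0.18 -0.26  0.43] open 0.0003 -> row [ 0.144 -0.04   3.098] -0.024
tape [ 0.411 -0.128  0.748]
tin [ 0.354 -0.127  0.749]
mug diff 18.545982905982907 tape 34.108333333333334 tin 22.209273182957393
1819
-0.075 0.1449
-0.05 0.1446
-0.02 0.1444
```

View pics/f14.png

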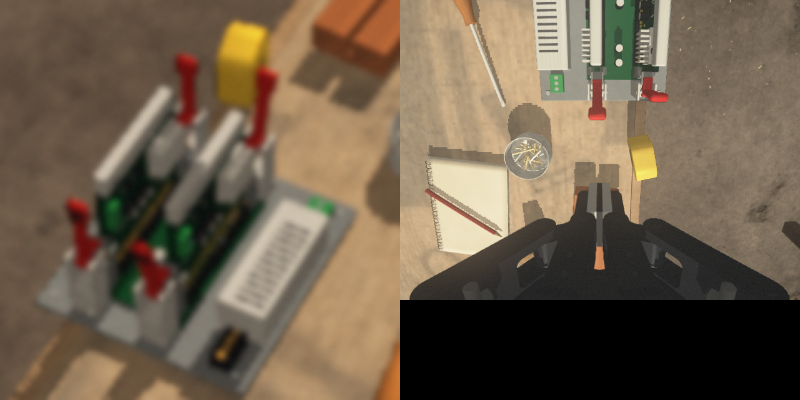

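The final views show both red levers nearly upright and the rail level. The board is down, the hand is clear, and the tin and tape are where they were.

```bash
python3 -c "
from h import *
print(job.hand_in()); print(read_state()['clock'])"
```

```text
the job is handed in; nothing more can be done
None
the job is handed in; nothing more can be done
```

The board is in the empty slot, seated with both levers, and the job is handed in. The clock read about 40 s of the 72 s allowed.

**How it went:** I took the board by its rail and lowered it into the slot with the parts facing the robot. I stopped when it stood on the contacts (about 10 N felt). With shut fingers from outside, I worked the levers by turns: left, right, left, right, left, then a recheck of the right.

**Lever feel:** Both levers stalled when tight. The left stopped at about 0.14 rad under 9.3 N. The right stopped at about 0.25 rad under about 9 N, and held at the same place under about 8.5 N on the recheck. The highest total force read at the end of a move, while pushing, was about 9.4 N; force within a move was not recorded.

**Last checks:**
- **Seating:** The ear undersides work out to about 69.5 mm (left) and 70.8 mm (right) over the worktop. The stop screws measured 69.9 and 71.6 mm, so they agree within the depth camera's error of about 1 mm.
- **Hand clear:** The wrist force was about zero, with nothing touched.

**What failed or stayed uncertain:**
- **Tight angles:** Both levers went tight about 0.1 rad further in than the stop heights had led me to expect. I went by feel.
- **Things around:** The top camera check of the mug, tape and tin was spoiled by the arm in view. The tape and tin looked in place in the wrist picture. I did not see the mug again after passing it without contact.
- **Lean:** The board leaned about 3 mm toward the robot at its top when released. The rail still read about that much off to the robot side when seated.

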